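# Unlock the sugar jar's double catch

### The job

Unlock the lid of the rectangular sugar jar on the rail shelf: first slide the little keeper on its lid out of the swing lever's way, right along its slot, then swing the lever about a quarter turn to its open position and let go. Do not handle the round coffee jar.

Things in the scene. Friction and masses are not known exactly. Their poses are not given: they have to be found in the camera images.
- sugar_jar: rectangular glass jar with a flat wooden lid, fixed to the shelf, 172 (x) by 132 (y) by 115 mm high to the lid's top. Origin: centre of its underside; z up, x along its long side, away from the robot within 35 degrees. On the lid: a swing lever and a keeper, each with an upright round post to grip; all else on the lid is at most 11 mm high. The lever's vertical pivot is at x = -50, y = 0 mm
- sugar_lever_post (a point): grip middle of the lever's steel post (16 mm thick, 8 to 44 mm above the lid; this point 26 mm above it), 72 mm from the pivot; the flat bar is 16 mm wide and ends 10 mm past it. Locked: at x = 22, y = 0 mm in the jar's frame. Opens counter-clockwise seen from above (post to the jar's +y, then -x), stops at 80 degrees, stays where left; 1 N moves it. The shut keeper blocks it after 2 degrees
- sugar_keeper_knob (a point): grip middle of the keeper's dark steel knob (16 mm thick, 9 to 44 mm above the lid; this point 26 mm above it). The keeper is a flat plate 38 (x) by 45 (y) mm on the +y side of the lever's end. Shut: knob at x = 36 to 42, y = 42 mm in the jar's frame. It slides only to the jar's +x, to its stop at x = 70 mm, and stays where left; 2 N moves it. The lever is free once the knob is past x = 58 mm
- coffee_jar: bystander: the round glass coffee jar with the same kind of catch on its lid, fixed to the same shelf, 174 mm diameter at the lid, 140 mm high to the lid's top and 184 mm to the top of its posts. Origin: centre of its underside

How it is judged:
By the outcome, as a careful person would: the job done as asked, in the order asked, and still so for the second after the job is handed in, with the robot touching nothing.
It also fails if it takes over 42 s, if anything falls off the work surface, if the arm or the gripper's body presses on something with over 40 N, if the wrist force passes 120 N, or if a joint passes its speed limit or range.

### The arm

A 6-joint arm with a two-finger parallel gripper is mounted at the origin on the work surface. World frame = base frame: x ahead of the robot, y to its left, z up, the work surface at z = 0. Lengths are in m, angles in rad, forces in N, time in s.
With the tool pointing down it reaches from about 0.35 to 0.85 m from the base axis. Payload 8.1 kg.
Tool frame: the origin (TCP) lies on the mounting face of the last link; the fingertips stand 186 mm ahead of it and the grasp point (between the pads) lies 167 mm ahead of it; y points along the fingers, x is the direction in which the jaws open and shut, and the axes are right-handed (so a half turn about y gives the same grasp; the last joint's range is limited). The gripper opens to 93 mm and grips with 3 to 60 N. Pads are 15 mm wide; open, the fingers measure 128 mm over their backs; the gripper's body (75 mm by 188 mm) begins 65 mm behind the grasp point.
Start: joints at [1.233, 0.13, 1.488, -0, 1.523, -0.085], TCP at [0.15, 0.581, 0.405] pointing down, gripper open.
Joint ranges: [-2.96, 2.96], [-0.89, 2.26], [0.02, 2.5], [-1.34, 4.48], [0, 2.73], [-2.66, 2.66]. Speed limits (rad/s): [2.39, 2.39, 2.79, 3.14, 3.14, 3.14].

### API

Orientations are given as a rotation vector (axis times angle).
In Python, from plant import robot, imaging gives the robot as it stands.
- The arm moves only by the shell command python3 -m inch 'ROWS' [OPENING] [FORCE]. ROWS is JSON, a list of rows, each an object of numbers: "x", "y", "z": the shift along the tool's x, y, z in mm; "twist": the turn about the tool's y in rad. In form: [{"x": .., "y": .., "z": .., "twist": ..}, ...]. A call has 1 to 12 rows; each row shifts and turns the commanded pose from where the row before left it, along the tool's axes as they then stand; what a row does not reach is not made up. A row lasts 1/10 s, in which the tool goes at most 50 mm and 8.59 degrees, less where a joint would pass 70% of its speed; a pose out of reach is approached as far as the arm can. A call with a gripper value outside its range is refused whole. OPENING is the gripper command: -1 is shut, 1 is fully open, values between are in proportion, set as the call begins (- or left out, the last holds). The fingers move at their own pace and stop on an object; FORCE is the grip in N (left out, the last holds). Time passes only in rows, so rows that do not move let the fingers close. It gives the time, the measured TCP pose, the force and the opening at its end, in the units of the state.
- robot.read_state(): the state, without advancing time (a new reading comes with each control period).
- imaging.read_camera(name): name is "scene" or "side" or "wrist"; returns a dict with "color" (400x640x3 uint8, red, green, blue), "depth" (400x640 float32, m along the optical axis (not along the pixel's ray), 0 where there is no reading), "fx", "fy", "cx", "cy" (pixels), "rvec" (rotation vector, rad) and "tvec" (3), from world to camera coordinates, as OpenCV has them; the wrist camera has in their place "tool_from_camera" (4x4, takes a point from camera to tool coordinates, whose origin is the TCP and whose axes are the tool frame's). Camera axes: x right, y down, z forward; pixel columns grow to the right and rows downward; lengths in m; the calibration is good to about 2 mm. The wrist camera is an equidistant fisheye: a pixel r from the principal point sees the ray r / f radians off the axis. A picture is of the moment at which its call begins: read the wrist's pose just before it.
- robot.close_job(): hands the job in, once; it reports no verdict.
The state is a dict: "t": time; "q": joint angles; "dq": joint speeds; "joint_torque": joint torques, N m; "tool_pos": TCP position; "orientation": TCP orientation; "force": force on the tool from outside, world axes, zero at the start; "wrist_torque": the same for the moment, N m; "opening": finger opening in m.
Only numpy, scipy, OpenCV 4.12 (cv2) and the standard library are available. Lean on these libraries where they do the work, as an engineer would, in place of code of your own. Each camera call takes 0.05 s, during which the arm holds its last target.

## Working session

There is one attempt and no reset: what is moved stays moved. The work goes in short steps, Python scripts to look and compute and a shell command to move; the robot and the scene stay as the last step left them, time stands still between calls to the robot, and variables do not carry over. Pictures are saved under pics/ and viewed, and the job is handed in when it is done.

```bash
ls; mkdir -p pics
python3 - <<'E'
from plant import robot, imaging
import cv2,numpy as np
s=robot.read_state();print({k:np.round(v,3) for k,v in s.items()})
for n in ["scene","side","wrist"]:
    d=imaging.read_camera(n);cv2.imwrite(f"pics/{n}0.png",d["color"][:,:,::-1]);np.savez(f"pics/{n}0.npz",**d)
    print(n,{k:np.round(v,3) for k,v in d.items() if k not in("color","depth")})
E
```

```text
pics
{'t': np.float64(0.0), 'q': array([ 1.233,  0.131,  1.489, -0.   ,  1.523, -0.085]), 'dq': array([-0.001, -0.   ,  0.   ,  0.002,  0.001,  0.   ]), 'joint_torque': array([-0.0000e+00, -5.5981e+01, -4.9177e+01,  7.7000e-02,  3.5000e-02,
       -0.0000e+00]), 'tool_pos': array([0.15 , 0.581, 0.404]), 'orientation': array([-1.319, -1.02 ,  1.022]), 'force': array([0.227, 0.141, 0.26 ]), 'wrist_torque': array([-0.007,  0.007, -0.019]), 'opening': np.float64(0.092)}
scene {'fx': np.float64(426.241), 'fy': np.float64(426.241), 'cx': np.float64(322.079), 'cy': np.float64(202.57), 'rvec': array([ 0.463,  3.028, -0.472]), 'tvec': array([ 0.516, -0.122,  1.018])}
side {'fx': np.float64(502.569), 'fy': np.float64(502.569), 'cx': np.float64(328.914), 'cy': np.float64(199.928), 'rvec': array([ 2.092, -1.385,  0.518]), 'tvec': array([-0.193,  0.494,  0.552])}
wrist {'fx': np.float64(309.707), 'fy': np.float64(309.707), 'cx': np.float64(320.222), 'cy': np.float64(201.382), 'tool_from_camera': array([[ 1.   , -0.001, -0.   ,  0.   ],
       [-0.   , -0.263,  0.965,  0.02 ],
       [-0.001, -0.965, -0.263,  0.074],
       [ 0.   ,  0.   ,  0.   ,  1.   ]])}
```

View pics/scene0.png

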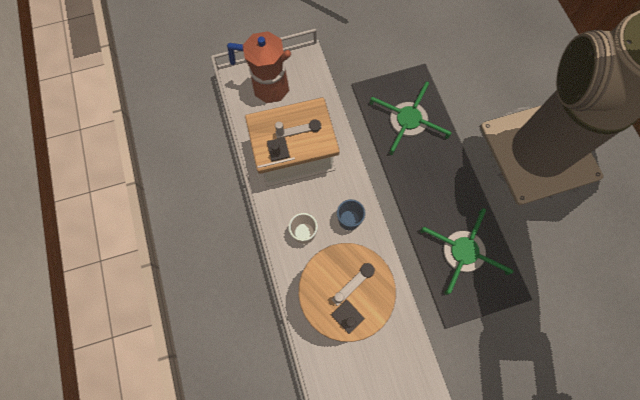

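View pics/side0.png

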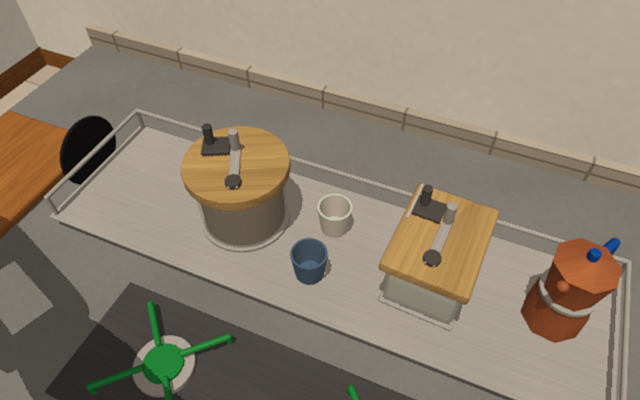

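View pics/wrist0.png

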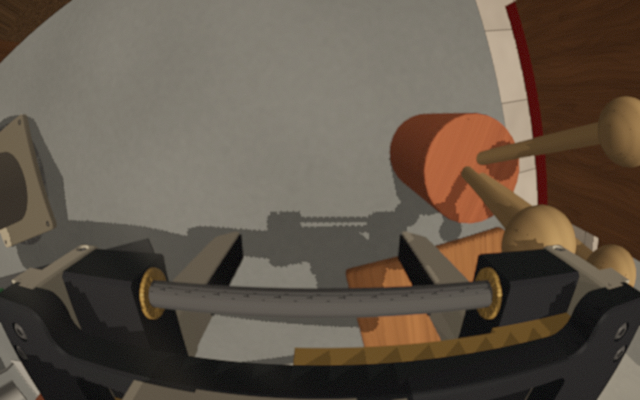

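Scene: the sugar jar's lid is around (293,135), lever post top at (280,127), pivot at (315,126), and the keeper with its dark knob at (278,150). The moka pot is right beside it at (267,70). Side view: the sugar lid is at (440,240), knob (426,195), lever post (451,212). Next I'll measure these from depth and the lid contour.

```bash
cat > h.py <<'E'
import numpy as np,cv2
def load(n): return dict(np.load(f"pics/{n}.npz"))
def ext(d):
    R,_=cv2.Rodrigues(d["rvec"]);return R,d["tvec"]
def cloud(d):
    R,t=ext(d);h,w=d["depth"].shape;u,v=np.meshgrid(np.arange(w),np.arange(h));z=d["depth"]
    P=np.stack([(u-d["cx"])/d["fx"]*z,(v-d["cy"])/d["fy"]*z,z],-1)
    W=(P-t)@R; W[z==0]=np.nan; return W
def onplane(d,uv,z):
    R,t=ext(d);uv=np.atleast_2d(uv).astype(float)
    r=np.c_[(uv[:,0]-d["cx"])/d["fx"],(uv[:,1]-d["cy"])/d["fy"],np.ones(len(uv))]@R
    c=-R.T@t; return c+r*((z-c[2])/r[:,2])[:,None]
E
python3 - <<'E'
from h import *
np.set_printoptions(precision=4,suppress=True)
for n,(x0,y0,x1,y1) in {"scene0":(235,85,350,185),"side0":(370,175,505,310)}.items():
    d=load(n);W=cloud(d);c=d["color"];hsv=cv2.cvtColor(c,cv2.COLOR_RGB2HSV)
    m=((hsv[...,0]>8)&(hsv[...,0]<25)&(hsv[...,1]>90)).astype(np.uint8)
    k=np.zeros_like(m);k[y0:y1,x0:x1]=1;m&=k
    z=np.median(W[m>0][:,2]);print(n,"n",m.sum(),"lid z",np.nanmedian(W[m>0][:,2]),np.nanpercentile(W[m>0][:,2],[5,95]))
    zl=np.nanmedian(W[m>0][:,2])
    m=m&(np.abs(W[...,2]-zl)<.012).astype(np.uint8)
    cs,_=cv2.findContours(m,cv2.RETR_EXTERNAL,cv2.CHAIN_APPROX_NONE);
    p=np.vstack([q for q in cs if len(q)>20])[:,0];hl=cv2.convexHull(p)[:,0]
    Q=onplane(d,hl,zl)[:,:2]
    r=cv2.minAreaRect((Q*1000).astype(np.float32));print("rect mm",r)
    # high points
    H=(k>0)&(W[...,2]>zl+.030)&(W[...,2]<zl+.06)
    nl,lab,st,ce=cv2.connectedComponentsWithStats(H.astype(np.uint8))
    for i in range(1,nl):
        if st[i,4]>8: print(st[i],ce[i],np.median(W[lab==i],0),W[lab==i][:,2].max(),np.median(c[lab==i],0))
    sc=5;im=cv2.resize(c[y0:y1,x0:x1],None,fx=sc,fy=sc,interpolation=cv2.INTER_CUBIC);cv2.imwrite(f"pics/{n}_z.png",im[:,:,::-1])
E
```

```text
scene0 n 4263 lid z 0.14481112368264532 [0.086  0.1474]
rect mm ((559.4661254882812, -148.688232421875), (135.72711181640625, 169.88198852539062), 86.89794158935547)
[275 122   9  10  68] [279.25   126.2794] [ 0.5808 -0.1502  0.1879] 0.1917233703277012 [168.  152.  129.5]
[271 142   9  11  73] [275.2603 146.9452] [ 0.6    -0.1097  0.188 ] 0.1929357301216545 [73. 66. 60.]
side0 n 7326 lid z 0.14611388769690192 [0.1377 0.148 ]
rect mm ((556.3990478515625, -151.4867706298828), (129.90757751464844, 178.735595703125), 87.0724868774414)
[421 184  12  15 128] [426.5156 190.4141] [ 0.5989 -0.1115  0.1886] 0.19244239999094567 [78. 71. 65.]
[445 202  12  14 135] [450.4444 208.163 ] [ 0.5796 -0.152   0.1886] 0.19246209141052345 [147. 137. 114.]
```

Run:
```python
from h import *
from scipy.spatial.transform import Rotation as Ro
np.set_printoptions(precision=3,suppress=True)
for n in("scene0","side0"):
    W=cloud(load(n)); H=W[...,2]
    # tall things by grid
    for nm,lo,hi in [("moka",(.40,-.42),(.70,-.245)),("sugar",(.45,-.24),(.68,-.05)),("mid",(.35,-.05),(.7,.1)),("coffee",(.35,.1),(.75,.35)),("left",(.1,.35),(.8,.9))]:
        k=(W[...,0]>lo[0])&(W[...,0]<hi[0])&(W[...,1]>lo[1])&(W[...,1]<hi[1])&(H<.6)
        kk=k&(H>.06)
        if kk.sum()>5: print(n,nm,kk.sum(),"zmax",np.nanpercentile(H[kk],99.5),"bbox",np.nanpercentile(W[kk],[1,99],axis=0).tolist())
R=Ro.from_rotvec([-1.319,-1.02,1.022]).as_matrix();print(R)
# wrist: find crock points
d=load("wrist0");z=d["depth"];h,w=z.shape;u,v=np.meshgrid(np.arange(w),np.arange(h))
du=u-d["cx"];dv=v-d["cy"];r=np.hypot(du,dv)+1e-9;th=r/d["fx"]
P=np.stack([du/r*np.tan(th)*z,dv/r*np.tan(th)*z,z],-1);T=d["tool_from_camera"]
W=(P@T[:3,:3].T+T[:3,3])@R.T+[.15,.581,.404]
for a in [(460,180),(530,235),(625,130),(600,265),(420,270),(440,320)]: print(a,W[a[1],a[0]])
```

```text
scene0 moka 2641 zmax 0.20531365689499778 bbox [[0.5187450450980122, -0.3999704328170447, 0.06303640087772848], [0.6806843229516338, -0.2630132353625911, 0.2039423170550272]]
scene0 sugar 5825 zmax 0.18913212576795962 bbox [[0.47522724949861433, -0.21703593184205544, 0.06467605376936136], [0.6783744556572736, -0.08249438258730091, 0.1883004515566263]]
scene0 mid 941 zmax 0.09115470928796988 bbox [[0.46069924148168395, -0.04456896277803207, 0.06080398765566777], [0.6813325703506565, 0.09476464941226533, 0.09091749320298163]]
scene0 coffee 8096 zmax 0.2145542413251306 bbox [[0.4723204827033177, 0.10728181421358313, 0.07619072011279207], [0.6803191295257062, 0.3137441493303338, 0.2136967861292217]]
side0 moka 6298 zmax 0.2062986927730568 bbox [[0.5169607272355805, -0.38389443863041617, 0.0626574608866794], [0.6817084820478861, -0.26597671555483576, 0.2053165136294219]]
side0 sugar 10531 zmax 0.19033770268127154 bbox [[0.4740648854690433, -0.21617870338758458, 0.06395755915504055], [0.6456283286848102, -0.08468523540489423, 0.18932323785535357]]
side0 mid 2043 zmax 0.09168941960835275 bbox [[0.46247488471918213, -0.041844302956912716, 0.0605480330526811], [0.6832588965421923, 0.09121649307032527, 0.09109408680358813]]
side0 coffee 10075 zmax 0.21538756249508437 bbox [[0.4697976127303124, 0.10431954570381136, 0.06314691304202712], [0.6778579303361115, 0.2659096049471613, 0.21409812282747345]]
side0 left 2667 zmax 0.14115502344134864 bbox [[0.4247144176271555, 0.36498146613432647, 0.06120607813263057], [0.6822565562950375, 0.5205266270284311, 0.1402467399588071]]
[[ 0.25  -0.001 -0.968]
 [ 0.968 -0.001  0.25 ]
 [-0.001 -1.     0.   ]]
(460, 180) [0.154 0.703 0.14 ]
(530, 235) [0.138 0.67  0.288]
(625, 130) [0.106 0.736 0.289]
(600, 265) [0.177 0.728 0.281]
(420, 270) [0.155 0.628 0.26 ]
(440, 320) [0.164 0.627 0.288]
```

View pics/side0_z.png

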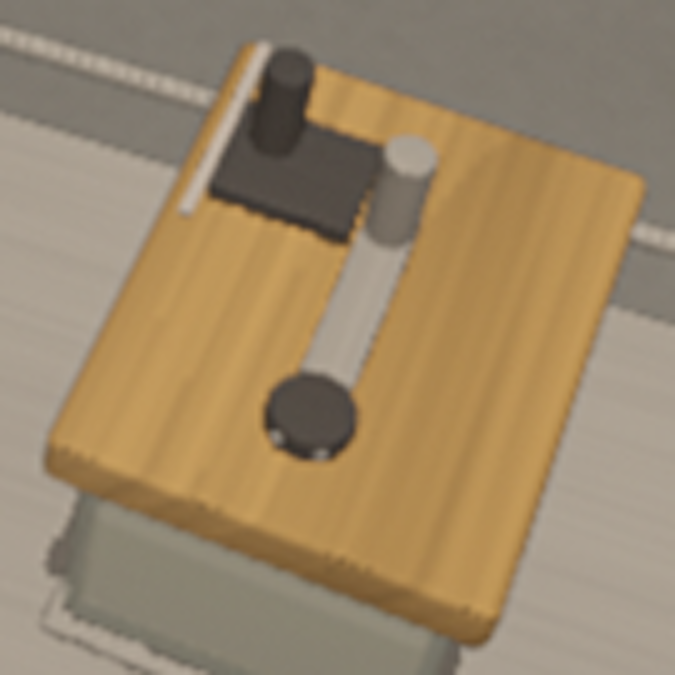

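Cross-check: the lid measures about 172×132 mm at z≈0.147. The jar's centre is (0.558,-0.150) with a yaw of about -3°. That frame predicts the lever post at (0.580,-0.151) and the knob at (0.599,-0.110), and both match the measured positions. The plan is to lift first because of the utensils on the left, then arc round the base and turn the jaws along the jar's x.

```bash
python3 -m inch '[{"y":-30},{"y":-35},{"z":-30,"twist":0.05},{"z":-50,"twist":0.076},{"z":-50,"twist":0.076},{"z":-50,"twist":0.076},{"z":-50,"twist":0.076},{"z":-50,"twist":0.076},{"z":-50,"twist":0.076},{"z":-50,"twist":0.076},{"z":-50,"twist":0.076},{"z":-50,"twist":0.076}]' -0.14 20
python3 -m inch '[{"z":-50,"twist":0.076},{"z":-50,"twist":0.076},{"z":-50,"twist":0.076},{"z":-50,"twist":0.076},{"z":-50,"twist":0.076},{"z":-50,"twist":0.076},{"z":-30,"twist":0.076},{"z":-20,"twist":0.05},{}]'
cat > st.py <<'E'
from plant import robot
import numpy as np,sys
from scipy.spatial.transform import Rotation as Ro
np.set_printoptions(precision=4,suppress=True)
s=robot.read_state();R=Ro.from_rotvec(s["orientation"]).as_matrix()
c=np.array([.558,-.150]);a=np.radians(-3);J=np.array([[np.cos(a),-np.sin(a)],[np.sin(a),np.cos(a)]])
g=s["tool_pos"]+R[:,1]*.167
print("t",s["t"],"grasp",g,"yaw tool x",np.degrees(np.arctan2(R[1,0],R[0,0])),"jar xy mm",J.T@(g[:2]-c)*1e3,"F",s["force"],"open",s["opening"],"q",s["q"])
print("tooly",R[:,1])
for k in sys.argv[1:]:
    x,y,z=map(float,k.split(","));w=np.r_[c+J@[x/1e3,y/1e3],z]
    print(k,"world",w,"tool shift mm",R.T@(w-g)*1e3)
E
python3 st.py 39,42,0.179
```

```text
t 0.15 grasp [0.1499 0.5805 0.2369] yaw tool x 75.51599068090172 jar xy mm [-445.7561  708.1868] F [-0.3369  0.328   0.1036] open 0.09285584554731252 q [ 1.2326  0.131   1.489  -0.      1.523  -0.0854]
tooly [-0.0005 -0.0014 -1.    ]
39,42,0.179 world [ 0.5991 -0.1101  0.179 ] tool shift mm [-556.2539   58.631  -607.6926]$[0]: bad value
$[0]: bad value
```

Row 0 was refused, so rows probably need all four keys.

```bash
python3 -m inch '[{"x":0,"y":-30,"z":0,"twist":0}]' -0.14 20
```

```text
t: 0.25
tool_pos: [0.1497, 0.5799, 0.4294]
orientation: [-1.324, -1.015, 1.028]
force: [-0.0, 0.6, -0.6]
opening: 0.0885
```

```bash
python3 -m inch '[{"x":0,"y":-35,"z":0,"twist":0},{"x":0,"y":0,"z":-30,"twist":0.05},{"x":0,"y":0,"z":-50,"twist":0.076},{"x":0,"y":0,"z":-50,"twist":0.076},{"x":0,"y":0,"z":-50,"twist":0.076},{"x":0,"y":0,"z":-50,"twist":0.076},{"x":0,"y":0,"z":-50,"twist":0.076}]'; python3 st.py 39,42,0.179
```

```text
t: 0.95
tool_pos: [0.404, 0.4631, 0.4692]
orientation: [-1.458, -0.69, 0.691]
force: [0.3, 0.4, 0.6]
opening: 0.0405
t 0.95 grasp [0.4039 0.463  0.3022] yaw tool x 50.70903421686142 jar xy mm [-185.9631  604.1324] F [0.2985 0.4174 0.571 ] open 0.04054893812105299 q [ 0.77    0.1528  1.3473  0.      1.6422 -0.115 ]
tooly [-0.0005 -0.0005 -1.    ]
39,42,0.179 world [ 0.5991 -0.1101  0.179 ] tool shift mm [-319.8539  123.3251 -514.0584]
```

```bash
python3 -m inch '[{"x":0,"y":0,"z":-50,"twist":0.078},{"x":0,"y":0,"z":-50,"twist":0.078},{"x":0,"y":0,"z":-50,"twist":0.078},{"x":0,"y":0,"z":-50,"twist":0.078},{"x":0,"y":0,"z":-50,"twist":0.078},{"x":0,"y":0,"z":-50,"twist":0.078},{"x":0,"y":0,"z":-50,"twist":0.078},{"x":0,"y":0,"z":-50,"twist":0.078},{"x":0,"y":0,"z":-50,"twist":0.078},{"x":0,"y":0,"z":-50,"twist":0.078},{"x":0,"y":0,"z":-40,"twist":0.078},{"x":0,"y":0,"z":0,"twist":0.079}]'; python3 -m inch '[{"x":0,"y":0,"z":0,"twist":0},{"x":0,"y":0,"z":0,"twist":0}]'; python3 st.py 39,42,0.179
```

```text
t: 2.15
tool_pos: [0.6564, -0.0, 0.4688]
orientation: [-1.572, 0.047, -0.045]
force: [-0.2, 0.3, 0.1]
opening: 0.04
t: 2.35
tool_pos: [0.6561, 0.0059, 0.4694]
orientation: [-1.57, 0.037, -0.036]
force: [0.8, -0.4, 0.9]
opening: 0.0401
t 2.35 grasp [0.656  0.0059 0.3024] yaw tool x -2.6620240991287707 jar xy mm [ 89.6818 160.8573] F [ 0.8318 -0.3978  0.886 ] open 0.04006700229578982 q [-0.0692  0.2674  1.2164  0.0003  1.6583 -0.0227]
tooly [-0.0006  0.0003 -1.    ]
39,42,0.179 world [ 0.5991 -0.1101  0.179 ] tool shift mm [ -51.312   123.4149 -118.5942]
```

```bash
python3 -m inch '[{"x":-20,"y":0,"z":-40,"twist":0},{"x":-20,"y":0,"z":-40,"twist":0},{"x":-11,"y":10,"z":-39,"twist":0},{"x":0,"y":25,"z":0,"twist":0},{"x":0,"y":30,"z":0,"twist":0},{"x":0,"y":0,"z":0,"twist":0},{"x":0,"y":0,"z":0,"twist":0}]'; python3 st.py 39,42,0.179
python3 - <<'E'
from plant import robot, imaging
import cv2,numpy as np
for n in ["side","wrist","scene"]:
    d=imaging.read_camera(n);np.savez(f"pics/{n}1.npz",**d);c=d["color"]
    cv2.imwrite(f"pics/{n}1.png",c[:,:,::-1])
    if n=="side": cv2.imwrite("pics/side1z.png",cv2.resize(c[80:330,330:580],None,fx=2.4,fy=2.4)[:,:,::-1])
E
```

```text
t: 3.05
tool_pos: [0.5993, -0.1097, 0.4047]
orientation: [-1.57, 0.037, -0.035]
force: [0.3, -0.6, 1.0]
opening: 0.04
t 3.05 grasp [ 0.5991 -0.1096  0.2377] yaw tool x -2.6510516623329234 jar xy mm [38.9201 42.4912] F [ 0.2831 -0.6178  1.032 ] open 0.03998919324229031 q [-0.2652  0.156   1.4601  0.0001  1.5269 -0.2189]
tooly [-0.0014  0.0005 -1.    ]
39,42,0.179 world [ 0.5991 -0.1101  0.179 ] tool shift mm [ 0.1584 58.729  -0.5151]
```

View pics/side1z.png

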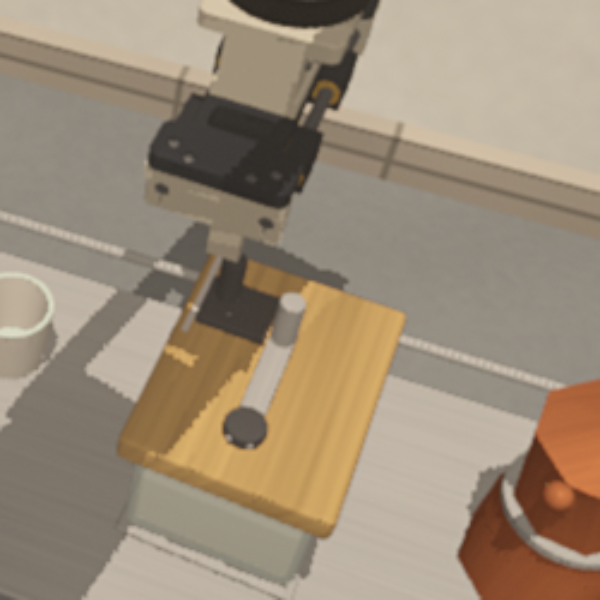

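View pics/wrist1.png

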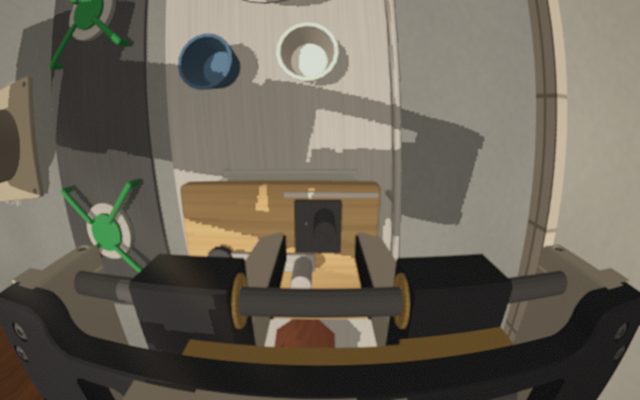

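The side view shows the gripper directly over the knob. In the wrist view the knob (about 320,225) sits midway between the fingers (265 and 375), so I'll descend and grip it.

```bash
python3 -m inch '[{"x":0,"y":20,"z":0,"twist":0},{"x":0,"y":20,"z":0,"twist":0},{"x":0,"y":16,"z":-0.5,"twist":0},{"x":0,"y":0,"z":0,"twist":0},{"x":0,"y":0,"z":0,"twist":0}]'; python3 st.py 39,42,0.179;  python3 -m inch '[{"x":0,"y":0,"z":0,"twist":0},{"x":0,"y":0,"z":0,"twist":0},{"x":0,"y":0,"z":0,"twist":0},{"x":0,"y":0,"z":0,"twist":0},{"x":0,"y":0,"z":0,"twist":0}]' -1 15; python3 st.py 70,42,0.179
```

```text
t: 3.7
tool_pos: [0.5995, -0.1112, 0.3494]
orientation: [-1.571, 0.038, -0.038]
force: [0.4, 0.4, 0.5]
opening: 0.0397
t 3.7 grasp [ 0.5996 -0.1112  0.1824] yaw tool x -2.790660898949837 jar xy mm [39.4765 40.8834] F [0.3539 0.3578 0.5027] open 0.03970275442615087 q [-0.2675  0.1869  1.5272 -0.      1.4272 -0.2188]
tooly [ 0.0003 -0.0001 -1.    ]
39,42,0.179 world [ 0.5991 -0.1101  0.179 ] tool shift mm [-0.4735  3.4002  1.1187]
t: 4.2
tool_pos: [0.5997, -0.1114, 0.3497]
orientation: [-1.571, 0.037, -0.04]
force: [1.6, -0.7, 2.5]
opening: 0.0155
t 4.2 grasp [ 0.6    -0.1114  0.1827] yaw tool x -2.8081170033931575 jar xy mm [39.8826 40.7053] F [ 1.5929 -0.7325  2.5426] open 0.015494393135467344 q [-0.2677  0.1864  1.5273  0.0001  1.426  -0.2187]
tooly [ 0.0018 -0.0004 -1.    ]
70,42,0.179 world [ 0.6301 -0.1117  0.179 ] tool shift mm [30.1149  3.7071  1.195 ]
```

```bash
python3 -m inch '[{"x":6,"y":0,"z":0,"twist":0},{"x":8,"y":0,"z":0,"twist":0},{"x":8,"y":0,"z":0,"twist":0},{"x":5,"y":0,"z":0,"twist":0},{"x":0,"y":0,"z":0,"twist":0},{"x":0,"y":0,"z":0,"twist":0}]'; python3 st.py 70,42,0.179
```

```text
t: 4.8
tool_pos: [0.6269, -0.1128, 0.3497]
orientation: [-1.571, 0.037, -0.04]
force: [1.9, -0.7, 4.8]
opening: 0.0156
t 4.8 grasp [ 0.6272 -0.1129  0.1827] yaw tool x -2.8064619660177463 jar xy mm [67.123  40.7171] F [ 1.9456 -0.6527  4.7873] open 0.015622687156641092 q [-0.2584  0.2576  1.4454 -0.0001  1.4367 -0.2094]
tooly [ 0.0018 -0.0006 -1.    ]
70,42,0.179 world [ 0.6301 -0.1117  0.179 ] tool shift mm [2.8745 3.6727 1.275 ]
```

```bash
python3 -m inch '[{"x":1.5,"y":0,"z":0,"twist":0},{"x":1.5,"y":0,"z":0,"twist":0},{"x":0,"y":0,"z":0,"twist":0},{"x":0,"y":0,"z":0,"twist":0}]'; python3 st.py 70,42,0.179
```

```text
t: 5.2
tool_pos: [0.6294, -0.1129, 0.3496]
orientation: [-1.571, 0.038, -0.039]
force: [-0.7, 0.0, 6.0]
opening: 0.0156
t 5.2 grasp [ 0.6296 -0.113   0.1826] yaw tool x -2.813299630806336 jar xy mm [69.5498 40.7141] F [-0.7433  0.0002  5.9575] open 0.015557365946328597 q [-0.2576  0.2649  1.4369 -0.0002  1.4388 -0.2084]
tooly [ 0.0009 -0.0005 -1.    ]
70,42,0.179 world [ 0.6301 -0.1117  0.179 ] tool shift mm [0.451  3.6108 1.286 ]
```

```bash
python3 -m inch '[{"x":1,"y":0,"z":0,"twist":0},{"x":0,"y":0,"z":0,"twist":0}]'; python3 st.py 70,42,0.179
```

```text
t: 5.4
tool_pos: [0.6304, -0.1129, 0.3496]
orientation: [-1.571, 0.038, -0.039]
force: [-0.7, 0.8, 7.3]
opening: 0.0156
t 5.4 grasp [ 0.6305 -0.113   0.1826] yaw tool x -2.8103092896306907 jar xy mm [70.473  40.7266] F [-0.7196  0.7704  7.2674] open 0.015601467796290581 q [-0.2572  0.2674  1.4338 -0.0003  1.4395 -0.2081]
tooly [ 0.0007 -0.0005 -1.    ]
70,42,0.179 world [ 0.6301 -0.1117  0.179 ] tool shift mm [-0.4715  3.6406  1.2766]
```

```bash
python3 -m inch '[{"x":1.5,"y":0,"z":0,"twist":0},{"x":0,"y":0,"z":0,"twist":0}]'; python3 st.py 70,42,0.179
```

```text
t: 5.6
tool_pos: [0.6319, -0.113, 0.3496]
orientation: [-1.571, 0.038, -0.039]
force: [-0.3, 0.2, 7.4]
opening: 0.0156
t 5.6 grasp [ 0.6321 -0.1131  0.1826] yaw tool x -2.813715930930883 jar xy mm [72.0211 40.7206] F [-0.3311  0.19    7.4281] open 0.015575790083502655 q [-0.2568  0.2715  1.4291 -0.0002  1.4402 -0.2076]
tooly [ 0.0008 -0.0004 -1.    ]
70,42,0.179 world [ 0.6301 -0.1117  0.179 ] tool shift mm [-2.0198  3.6437  1.2874]
```

The force isn't rising as expected at the stop, so I'll release, rise and look.

```bash
python3 -m inch '[{"x":0,"y":0,"z":0,"twist":0},{"x":0,"y":0,"z":0,"twist":0},{"x":0,"y":0,"z":0,"twist":0}]' -0.14; python3 -m inch '[{"x":0,"y":-20,"z":0,"twist":0},{"x":0,"y":-30,"z":0,"twist":0},{"x":-15,"y":-10,"z":-15,"twist":0},{"x":-15,"y":0,"z":-15,"twist":0},{"x":-15,"y":0,"z":-10,"twist":0},{"x":0,"y":0,"z":0,"twist":0},{"x":0,"y":0,"z":0,"twist":0}]'; python3 st.py 22,0,0.179
python3 - <<'E'
from plant import robot, imaging
import cv2,numpy as np
from h import *
np.set_printoptions(precision=4,suppress=True)
for n in ["side","scene"]:
    d=imaging.read_camera(n);np.savez(f"pics/{n}2.npz",**d);c=d["color"]
    x0,y0=(370,160) if n=="side" else (225,70)
    cv2.imwrite(f"pics/{n}2z.png",cv2.resize(c[y0:y0+150,x0:x0+150],None,fx=4,fy=4)[:,:,::-1])
    W=cloud(d);k=(W[...,2]>.18)&(W[...,2]<.196)&(W[...,0]>.5)&(W[...,0]<.7)&(W[...,1]>-.22)&(W[...,1]<-.05)
    nl,lab,st,ce=cv2.connectedComponentsWithStats(k.astype(np.uint8))
    for i in range(1,nl):
        if st[i,4]>8:
            m=np.median(W[lab==i],0);a=np.radians(-3);p=m[:2]-[.558,-.15];print(n,st[i],m,"jar",p@[np.cos(a),np.sin(a)],p@[-np.sin(a),np.cos(a)])
E
```

```text
t: 5.9
tool_pos: [0.6315, -0.1128, 0.348]
orientation: [-1.57, 0.04, -0.037]
force: [1.0, -0.3, -0.6]
opening: 0.0348
t: 6.6
tool_pos: [0.5849, -0.1506, 0.4086]
orientation: [-1.57, 0.039, -0.039]
force: [0.1, -0.3, -0.1]
opening: 0.0401
t 6.6 grasp [ 0.5849 -0.1506  0.2416] yaw tool x -2.849938550381857 jar xy mm [26.8777  0.8539] F [ 0.0627 -0.254  -0.1383] open 0.040137893691242585 q [-0.337   0.1395  1.4713  0.0003  1.5309 -0.2873]
tooly [-0.      0.0004 -1.    ]
22,0,0.179 world [ 0.58   -0.1512  0.179 ] tool shift mm [-4.878  62.5773 -0.8631]
side [445 202  12  13 116] [ 0.5802 -0.152   0.189 ] jar 0.022255264589341232 -0.0008623161522849672
scene [275 122   9   8  57] [ 0.5806 -0.151   0.1885] jar 0.022648737605923605 0.00020687500172786614
scene [256 146   9   9  61] [ 0.6291 -0.1116  0.1889] jar 0.06902862333715899 0.042040012266817625
```

View pics/side2z.png

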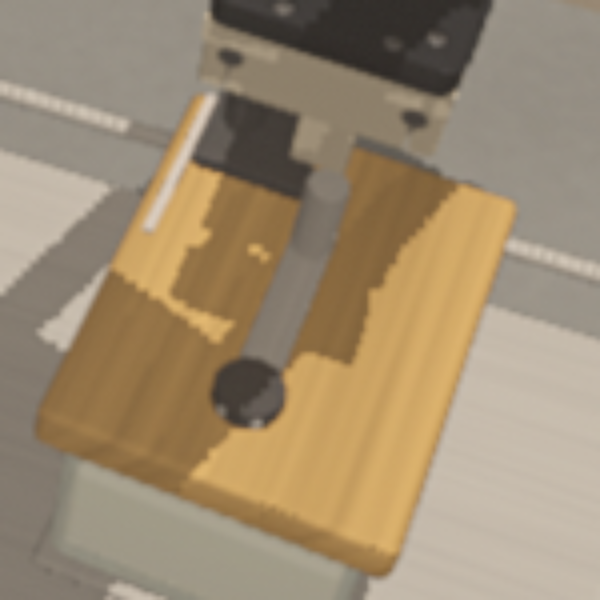

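The scene depth puts the knob at jar x≈69–70, y=42, which is at its stop. The lever post is still at (22,0), at (446,208) in the side view. Next I'll grip the lever post.

```bash
python3 -m inch '[{"x":-4.5,"y":0,"z":0.5,"twist":0},{"x":0,"y":25,"z":0,"twist":0},{"x":0,"y":25,"z":0,"twist":0},{"x":0,"y":10,"z":0,"twist":0},{"x":0,"y":0,"z":0,"twist":0},{"x":0,"y":0,"z":0,"twist":0}]'; python3 st.py 22,0,0.179;  python3 -m inch '[{"x":0,"y":0,"z":0,"twist":0},{"x":0,"y":0,"z":0,"twist":0},{"x":0,"y":0,"z":0,"twist":0},{"x":0,"y":0,"z":0,"twist":0},{"x":0,"y":0,"z":0,"twist":0}]' -1 20; python3 st.py 22,0,0.179
python3 - <<'E'
import numpy as np
p=[np.array([-50+72*np.cos(a),72*np.sin(a)]) for a in np.radians(np.arange(0,81,8))]
print(np.round(np.diff(p,axis=0),1).tolist())
E
```

```text
t: 7.3
tool_pos: [0.5807, -0.1498, 0.3495]
orientation: [-1.571, 0.038, -0.039]
force: [1.3, 0.6, 0.5]
opening: 0.0399
t 7.3 grasp [ 0.5808 -0.1498  0.1825] yaw tool x -2.789962915294035 jar xy mm [22.7352  1.3581] F [1.3169 0.596  0.5   ] open 0.03991662766515335 q [-0.3379  0.1603  1.5568 -0.      1.424  -0.2893]
tooly [ 0.0005 -0.0002 -1.    ]
22,0,0.179 world [ 0.58   -0.1512  0.179 ] tool shift mm [-0.742   3.5144 -1.3548]
t: 7.8
tool_pos: [0.582, -0.15, 0.3502]
orientation: [-1.571, 0.033, -0.044]
force: [12.2, -1.4, -2.5]
opening: 0.0155
t 7.8 grasp [ 0.5831 -0.1502  0.1832] yaw tool x -2.794286624457957 jar xy mm [25.0731  1.0867] F [12.1965 -1.4498 -2.4523] open 0.015535562201646235 q [-0.338   0.16    1.5558  0.0012  1.4191 -0.2894]
tooly [ 0.0067 -0.0011 -1.    ]
22,0,0.179 world [ 0.58   -0.1512  0.179 ] tool shift mm [-3.1054  4.1954 -1.0723]
[[-0.7, 10.0], [-2.1, 9.8], [-3.4, 9.4], [-4.7, 8.9], [-5.9, 8.1], [-7.0, 7.2], [-7.9, 6.2], [-8.7, 5.0], [-9.3, 3.8], [-9.7, 2.4]]
```

The gripper pulled over by about 2.5 mm in +x. The knob's stop was off by about the same amount, so my frame is offset about 2–3 mm in x. I'll relieve that, then swing the lever halfway.

```bash
python3 -m inch '[{"x":2.4,"y":0,"z":0,"twist":0},{"x":0,"y":0,"z":0,"twist":0},{"x":-0.7,"y":0,"z":10,"twist":0},{"x":-2.1,"y":0,"z":9.8,"twist":0},{"x":0,"y":0,"z":0,"twist":0}]'; python3 st.py
```

```text
t: 8.3
tool_pos: [0.5814, -0.1288, 0.3497]
orientation: [-1.57, 0.036, -0.04]
force: [5.2, 1.7, 3.3]
opening: 0.0157
t 8.3 grasp [ 0.5818 -0.1288  0.1827] yaw tool x -2.743097424913163 jar xy mm [22.6835 22.4273] F [5.2223 1.6733 3.3305] open 0.01566423765426242 q [-0.3044  0.1481  1.5699  0.0009  1.4213 -0.2567]
tooly [ 0.0025  0.0001 -1.    ]
```

```bash
python3 -m inch '[{"x":-2.6,"y":0,"z":9.4,"twist":0},{"x":-4.7,"y":0,"z":8.9,"twist":0},{"x":-5.9,"y":0,"z":8.1,"twist":0},{"x":-7,"y":0,"z":7.2,"twist":0},{"x":0,"y":0,"z":0,"twist":0}]'; python3 st.py
```

```text
t: 8.8
tool_pos: [0.5636, -0.0928, 0.35]
orientation: [-1.566, 0.032, -0.041]
force: [12.0, 11.5, 1.9]
opening: 0.0142
t 8.8 grasp [ 0.5646 -0.0922  0.183 ] yaw tool x -2.6704799999000155 jar xy mm [ 3.528 58.079] F [12.0448 11.5258  1.936 ] open 0.014171158710220061 q [-0.2548  0.0818  1.641   0.0053  1.414  -0.209 ]
tooly [ 0.006   0.0039 -1.    ]
```

The opening has shrunk to 14 mm and the force is 16 N, so the post has slipped towards the pad edge. I'll open and look.

```bash
python3 -m inch '[{"x":0,"y":0,"z":0,"twist":0},{"x":0,"y":0,"z":0,"twist":0},{"x":0,"y":0,"z":0,"twist":0}]' -0.14; python3 -m inch '[{"x":0,"y":-30,"z":0,"twist":0},{"x":0,"y":-30,"z":0,"twist":0},{"x":0,"y":0,"z":0,"twist":0},{"x":0,"y":0,"z":0,"twist":0}]'; python3 st.py
cat > look.py <<'E'
from plant import robot, imaging
import cv2,numpy as np,sys
from h import *
t=sys.argv[1]
np.set_printoptions(precision=4,suppress=True)
for n in ["side","scene","wrist"]:
    d=imaging.read_camera(n);np.savez(f"pics/{n}{t}.npz",**d);c=d["color"]
    if n=="wrist": cv2.imwrite(f"pics/{n}{t}.png",c[:,:,::-1]);continue
    x0,y0=(370,160) if n=="side" else (225,70)
    cv2.imwrite(f"pics/{n}{t}z.png",cv2.resize(c[y0:y0+150,x0:x0+150],None,fx=4,fy=4)[:,:,::-1])
    W=cloud(d);k=(W[...,2]>.18)&(W[...,2]<.196)&(W[...,0]>.47)&(W[...,0]<.7)&(W[...,1]>-.23)&(W[...,1]<-.05)
    nl,lab,st,ce=cv2.connectedComponentsWithStats(k.astype(np.uint8))
    for i in range(1,nl):
        if st[i,4]>8:
            m=np.median(W[lab==i],0);a=np.radians(-3);p=(m[:2]-[.558,-.15])*1e3;x,y=p@[np.cos(a),np.sin(a)],p@[-np.sin(a),np.cos(a)];print(n,st[i],m,"jar",x,y,"lever ang",np.degrees(np.arctan2(y,x+50)),np.hypot(x+50,y))
E
python3 look.py 3
```

```text
t: 9.1
tool_pos: [0.5619, -0.0954, 0.348]
orientation: [-1.57, 0.04, -0.037]
force: [0.3, -0.7, 0.1]
opening: 0.0337
t: 9.5
tool_pos: [0.5624, -0.0959, 0.409]
orientation: [-1.571, 0.038, -0.039]
force: [0.0, -0.5, -0.9]
opening: 0.0399
t 9.5 grasp [ 0.5625 -0.0959  0.242 ] yaw tool x -2.836486381072779 jar xy mm [ 1.6278 54.2268] F [ 0.0473 -0.4619 -0.8807] open 0.03993730840741235 q [-0.2586  0.0488  1.5669 -0.0002  1.5253 -0.2091]
tooly [ 0.0005 -0.0004 -1.    ]
side [431 173   8  11  58] [ 0.6272 -0.1158  0.1878] jar 67.3359423767649 37.76424016262871 lever ang 17.840623932617174 123.26338145817756
side [407 200  12  12 112] [ 0.5621 -0.1015  0.189 ] jar 1.5186268102806115 48.65188791837367 lever ang 43.360723014789215 70.86025053892314
scene [291 142   9   9  58] [ 0.5629 -0.1001  0.1882] jar 2.276273357867466 50.09526544364313 lever ang 43.77950797138179 72.40403563376526
scene [256 146   9   9  61] [ 0.6292 -0.1118  0.1885] jar 69.05435376490662 41.881832334972316 lever ang 19.381234211655705 126.20628760134841
```

```bash
python3 -c "
import cv2,numpy as np
a=cv2.imread('pics/side3z.png');b=cv2.imread('pics/scene3z.png');cv2.imwrite('pics/both3.png',cv2.resize(np.hstack([a,b]),(800,400)))"
```

```text
(no output)
```

View pics/both3.png

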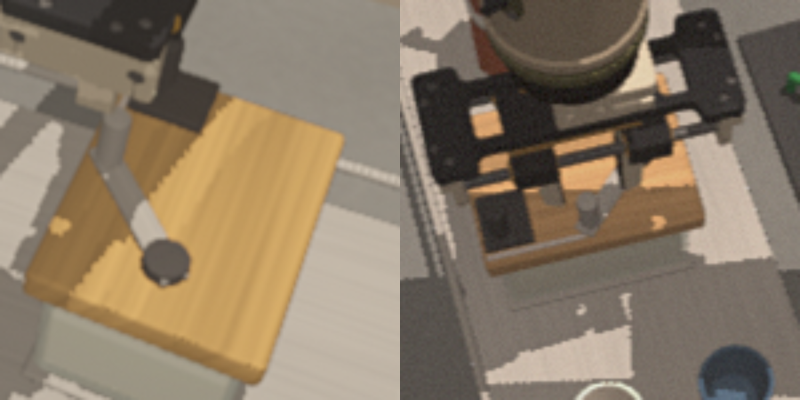

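The images show the lever at about 43–44°, moving freely, with the keeper still fully out. The post had just slid along the pads. The rest of the swing is mostly toward −x, so I'll cage the post loosely and push it with the +x finger.

```bash
python3 -m inch '[{"x":1,"y":0,"z":-3,"twist":0},{"x":0,"y":30,"z":0,"twist":0},{"x":0,"y":29,"z":0,"twist":0},{"x":0,"y":0,"z":0,"twist":0},{"x":0,"y":0,"z":0,"twist":0}]'; python3 -m inch '[{"x":0,"y":0,"z":0,"twist":0},{"x":0,"y":0,"z":0,"twist":0},{"x":0,"y":0,"z":0,"twist":0}]' -0.48; python3 st.py; python3 -m inch '[{"x":-5.5,"y":0,"z":5.2,"twist":0},{"x":-6,"y":0,"z":4.5,"twist":0},{"x":-6.5,"y":0,"z":3.9,"twist":0},{"x":0,"y":0,"z":0,"twist":0}]'; python3 st.py
```

```text
t: 10.15
tool_pos: [0.563, -0.0987, 0.3492]
orientation: [-1.57, 0.04, -0.037]
force: [0.8, 1.4, 1.0]
opening: 0.0401
t: 10.45
tool_pos: [0.5637, -0.0987, 0.3512]
orientation: [-1.571, 0.037, -0.04]
force: [-0.6, -0.7, 0.2]
opening: 0.0248
t 10.45 grasp [ 0.5641 -0.0988  0.1842] yaw tool x -2.8080133034837673 jar xy mm [ 3.3779 51.424 ] F [-0.6125 -0.6982  0.214 ] open 0.024803713387257606 q [-0.263   0.0854  1.6348 -0.      1.4192 -0.2139]
tooly [ 0.0022 -0.0006 -1.    ]
t: 10.85
tool_pos: [0.5451, -0.0834, 0.3498]
orientation: [-1.57, 0.038, -0.037]
force: [0.3, -0.9, 0.2]
opening: 0.0243
t 10.85 grasp [ 0.545  -0.0834  0.1828] yaw tool x -2.763710932827614 jar xy mm [-16.469   65.8316] F [ 0.3382 -0.9178  0.1751] open 0.024324814264050625 q [-0.2447  0.032   1.693  -0.0002  1.4172 -0.1965]
tooly [-0.0006 -0.     -1.    ]
```

```bash
python3 -m inch '[{"x":-6.8,"y":0,"z":3,"twist":0},{"x":-7.2,"y":0,"z":2.2,"twist":0},{"x":-5,"y":0,"z":0.5,"twist":0},{"x":0,"y":0,"z":0,"twist":0}]'; python3 st.py; python3 -m inch '[{"x":-2.5,"y":0,"z":0.3,"twist":0},{"x":0,"y":0,"z":0,"twist":0}]'; python3 look.py 4
```

```text
t: 11.25
tool_pos: [0.5264, -0.0775, 0.3495]
orientation: [-1.571, 0.039, -0.038]
force: [0.4, 0.8, -0.5]
opening: 0.0244
t 11.25 grasp [ 0.5263 -0.0776  0.1825] yaw tool x -2.810765574766552 jar xy mm [-35.4836  70.6736] F [ 0.4421  0.788  -0.545 ] open 0.024353666665090576 q [-0.2424 -0.0201  1.7458 -0.0005  1.4169 -0.1933]
tooly [-0.0011 -0.0002 -1.    ]
t: 11.45
tool_pos: [0.5246, -0.0772, 0.3496]
orientation: [-1.571, 0.039, -0.038]
force: [0.4, -0.6, -0.2]
opening: 0.0245
side [428 171  11  12 105] [ 0.6286 -0.1132  0.1892] jar 68.5451169440303 40.459037597264974 lever ang 18.84459523444623 125.25924506626535
scene [256 146   9   9  61] [ 0.6292 -0.1119  0.1884] jar 69.05845704829615 41.81106594261432 lever ang 19.35030491917938 126.18669276107771
scene [325 149  10   6  30] [ 0.5051 -0.0673  0.1875] jar -57.19762534212737 79.8580823485341 lever ang 95.15016473323801 80.1817880004611
scene [316 150   6   6  21] [ 0.5236 -0.0735  0.188 ] jar -38.36943088400654 74.60017684121833 lever ang 81.13861641172552 75.50136768763164
scene [307 156   8   4  20] [ 0.5415 -0.069   0.185 ] jar -20.683432193416802 80.0249331169073 lever ang 69.88004921132219 85.22588261979736
```

```bash
for i in 1; do python3 -m inch '[{"x":-1.5,"y":0,"z":0,"twist":0},{"x":0,"y":0,"z":0,"twist":0}]'; done; python3 -m inch '[{"x":-1.5,"y":0,"z":0,"twist":0},{"x":0,"y":0,"z":0,"twist":0}]'
```

```text
t: 11.8
tool_pos: [0.5233, -0.077, 0.3497]
orientation: [-1.57, 0.038, -0.039]
force: [0.9, 0.2, -1.1]
opening: 0.0239
t: 12.0
tool_pos: [0.5224, -0.077, 0.3499]
orientation: [-1.571, 0.036, -0.041]
force: [8.0, 0.1, -4.3]
opening: 0.0244
```

The force rose to 8 N in +x, so the lever is at its stop. I'll open, lift straight up, move clear and check.

```bash
python3 -m inch '[{"x":2,"y":0,"z":0,"twist":0},{"x":0,"y":0,"z":0,"twist":0},{"x":0,"y":0,"z":0,"twist":0},{"x":0,"y":0,"z":0,"twist":0}]' -0.14; python3 -m inch '[{"x":0,"y":-20,"z":0,"twist":0},{"x":0,"y":-40,"z":0,"twist":0},{"x":0,"y":-45,"z":0,"twist":0},{"x":-20,"y":0,"z":40,"twist":0},{"x":-20,"y":0,"z":40,"twist":0},{"x":-20,"y":0,"z":40,"twist":0},{"x":-20,"y":0,"z":40,"twist":0},{"x":0,"y":0,"z":0,"twist":0},{"x":0,"y":0,"z":0,"twist":0},{"x":0,"y":0,"z":0,"twist":0}]'; python3 look.py 5;python3 -c "
import cv2,numpy as np
a=cv2.imread('pics/side5z.png');b=cv2.imread('pics/scene5z.png');cv2.imwrite('pics/both5.png',cv2.resize(np.hstack([a,b]),(800,400)))"
```

```text
t: 12.4
tool_pos: [0.5237, -0.077, 0.3497]
orientation: [-1.57, 0.039, -0.038]
force: [0.2, -0.8, -0.6]
opening: 0.0398
t: 13.4
tool_pos: [0.452, 0.086, 0.4548]
orientation: [-1.571, 0.039, -0.039]
force: [0.2, 0.7, -0.2]
opening: 0.0401
side [428 171  11  13 105] [ 0.6286 -0.1129  0.189 ] jar 68.54809656784677 40.7620867806387 lever ang 18.97523947306456 125.36027647772576
side [384 214  12  13 118] [ 0.5245 -0.0788  0.1892] jar -37.17160021082026 69.35055808240806 lever ang 79.51994293328384 70.52707102590097
scene [256 146   9   9  63] [ 0.6289 -0.1117  0.1885] jar 68.83415691064259 41.92902096069471 lever ang 19.434698453372487 126.0142835054249
scene [314 146   8  10  59] [ 0.5255 -0.0778  0.1884] jar -36.21060093483631 70.39278860045478 lever ang 78.91655191230979 71.73069226995271
```

View pics/both5.png

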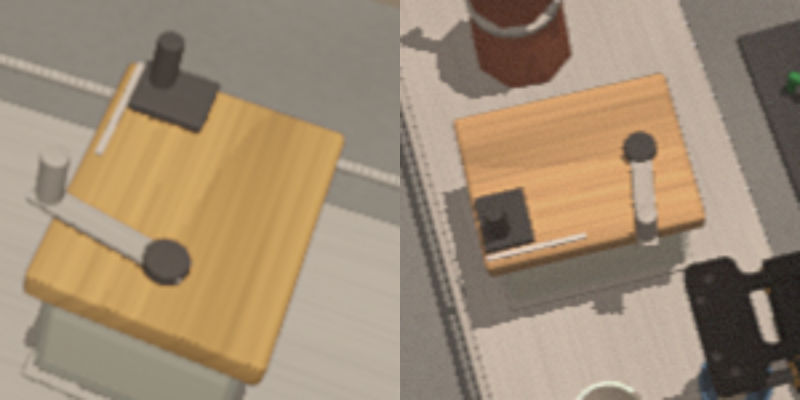

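Both views show the lever fully open at about 79–80°, the keeper at its outer stop, and the gripper clear of everything. I'm handing in.

```bash
python3 -c "
from plant import robot
print(robot.close_job())"
```

```text
the job is handed in; nothing more can be done
None
```

The sugar jar's lid is unlocked, and I handed the job in at about 13.5 s of the 42 s allowed. I first slid the keeper out to its stop, then swung the lever to its open stop, let go and moved the arm clear.

**Last checks:**
- **Lever:** both cameras put it at about 79–80°, against a stop at 80°.
- **Keeper:** its knob is at about x = 69 mm in the jar's frame, past the 58 mm needed and near its 70 mm stop.
- **Force:** at the end the wrist read about 0 N. The highest reading I saw was about 17 N.
- **Coffee jar:** I did not touch it.

**What disagreed or went wrong:**
- **Keeper stop:** I felt no clear force rise at the keeper's stop, so that position rests on the pictures.
- **Position offset:** the arm's own position readings and the camera measurements differed by about 2–3 mm along the jar's x.
- **Slipped grip:** the post slid along the pads partway through the swing, at about 43°. I let go, looked again, and pushed it the rest of the way with the fingers held loosely around it until it met the stop at about 8 N.

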